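Put returned fittings back into their picking trays

TASK

Sort the five returned fittings on the packing bench back into stock: both brass hose couplings into the blue tray, both black rubber levelling feet into the dark grey tray, and the white plastic pipe cap into the red tray. Each must end up standing upright on the floor of its tray. Do not shift the roll of tape or the orange box cutter lying among them.

Things in the scene. Friction and masses are not known exactly. Their poses are not given: they have to be found in the camera images.
- coupling_long: Long brass hose coupling, 64 mm tall: hexagonal foot 38 mm over its corners and 18 mm high, above it a plain round barrel 26 mm in diameter up to the top. About 0.18 kg. Stands upright at the start; origin at the centre of its underside, z up along its axis.
- coupling_short: Short brass hose coupling, 50 mm tall: hexagonal foot 38 mm over its corners and 18 mm high, above it a plain round barrel 26 mm in diameter up to the top. About 0.14 kg. Stands upright at the start; origin at the centre of its underside, z up along its axis.
- foot_large: Large levelling foot, 64 mm tall: black rubber disc 44 mm in diameter and 14 mm high, steel nut 22 mm across up to 21 mm, then an upright steel stud 12 mm in diameter up to the top, by which it can be held. About 0.12 kg. Stands upright at the start; origin at the centre of its underside, z up along its axis.
- foot_small: Small levelling foot, 56 mm tall: black rubber disc 36 mm in diameter and 12 mm high, steel nut 22 mm across up to 19 mm, then an upright steel stud 10 mm in diameter up to the top, by which it can be held. About 0.08 kg. Stands upright at the start; origin at the centre of its underside, z up along its axis.
- cap: White plastic pipe cap, 48 mm tall: collar 40 mm in diameter and 14 mm high, above it round, 34 mm in diameter, up to 44 mm, with a bevelled top. About 0.05 kg. Stands upright at the start; origin at the centre of its underside, z up along its axis.
- tray_blue: Blue picking tray, fixed to the bench: open-topped, outside 126 mm (its x) by 76 mm (its y) by 28 mm high, walls and floor 5 mm thick (inside 116 x 66 mm, the inner floor 5 mm above the bench). Small blank white label holder on its -x end. Origin at the centre of its underside, z up; it stands at any of three places, turned up to 20 degrees.
- tray_red: Red picking tray, fixed to the bench: open-topped, outside 126 mm (its x) by 76 mm (its y) by 28 mm high, walls and floor 5 mm thick (inside 116 x 66 mm, the inner floor 5 mm above the bench). Small blank white label holder on its -x end. Origin at the centre of its underside, z up; it stands at any of three places, turned up to 20 degrees.
- tray_grey: Dark grey, nearly black picking tray, fixed to the bench: open-topped, outside 126 mm (its x) by 76 mm (its y) by 28 mm high, walls and floor 5 mm thick (inside 116 x 66 mm, the inner floor 5 mm above the bench). Small blank white label holder on its -x end. Origin at the centre of its underside, z up; it stands at any of three places, turned up to 20 degrees.
- tape: Loose roll of brown packing tape lying flat between two trays, 68 mm in diameter, 22 mm high, with a 48 mm hole. Origin at the centre of its underside. Not to be moved.
- knife: Loose orange box cutter lying flat between two trays: handle 110 x 26 x 14 mm with a black slide on top (18 mm high there), long along its x, the steel tip ending 71 mm from the origin on +x. Origin at the centre of the handle's underside. Not to be moved.
There are look-alikes about, which are no part of the job. Leave any green look-alike of the tray_blue alone.

How it is judged:
By the outcome, as a careful person would: the job done as asked, in the order asked, and still so for the second after the job is handed in, with the robot touching nothing.
It also fails if it takes over 136 s, if anything falls off the work surface, if the arm or the gripper's body presses on something with over 40 N, if the wrist force passes 120 N, or if a joint passes its speed limit or range.

ROBOT

A 7-joint arm with a two-finger parallel gripper is mounted at the origin on the work surface. World frame = base frame: x ahead of the robot, y to its left, z up, the work surface at z = 0. Lengths are in mm, angles in rad, forces in N, time in s.
With the tool pointing down it reaches from about 400 to 875 mm from the base axis. Payload 6.5 kg.
Tool frame: the origin (TCP) lies at the very end of the fingers, on their centre line; the grasp point (between the pads) lies 19 mm behind it; y points along the fingers, x is the direction in which the jaws open and shut, and the axes are right-handed (so a half turn about y gives the same grasp; the last joint's range is limited). The gripper opens to 88 mm and grips with 3 to 60 N. Pads are 18 mm wide; open, the fingers measure 123 mm over their backs; the gripper's body (75 mm by 187 mm) begins 45 mm behind the grasp point.
Start: joints at [1.202, 0.536, -0.004, 1.538, 0.003, 1.067, -0.071], TCP at [193.821, -620.422, 203.216] pointing down, gripper open.
Joint ranges: [-2.7, 2.7], [-0.37, 2.16], [-1.27, 1.26], [0.24, 2.4], [-1.31, 4.45], [0.19, 1.91], [-2.76, 2.76]. Speed limits (rad/s): [2.39, 2.39, 3.14, 3.14, 3.14, 3.14, 3.14].

INTERFACE

Orientations are given as a 3x3 rotation matrix whose columns are the frame's x, y, z axes.
In Python, from bench import get_state, get_image, finish_job gives the robot as it stands.
- The arm moves only by the tool servo_tool, never from a script. Its argument "steps" is a list that holds one entry, the list of rows, each a list of 7 numbers: the finger opening in cm, from 0 to 8.81, then the shift along the tool's x, y, z in cm, then the turn, a rotation vector about the tool's x, y, z in rad. A call has 1 to 5 rows; each row is the pose to reach, as a shift and turn from the pose commanded when the call began, along the tool's axes at that moment; what a row does not reach only later rows make up. A row lasts 1/8 s, in which the tool goes at most 62.5 mm and 10.7 degrees, less where a joint would pass 70% of its speed; a pose out of reach is approached as far as the arm can. A call with a gripper value outside its range is refused whole. The fingers move at their own pace and stop on an object; the grip force is fixed at half the most. Time passes only in rows, so rows that repeat a pose let the fingers close. It gives the time, the measured TCP pose, the force and the opening at its end, in the units of the state.
- get_state(): the state, without advancing time (a new reading comes with each control period).
- get_image(name): name is "side" or "top"; returns a dict with "pixels" (420x560x3 uint8, red, green, blue), "depth" (420x560 float32, mm along the optical axis (not along the pixel's ray), 0 where there is no reading), "fx", "fy", "cx", "cy" (pixels), "cam_to_world" (4x4, takes a point from camera to world coordinates). Camera axes: x right, y down, z forward; pixel columns grow to the right and rows downward; lengths in mm; the calibration is good to about 2 mm. A picture is of the moment at which its call begins.
- finish_job(): hands the job in, once; it reports no verdict.
The state is a dict: "time": time; "qpos": joint angles; "qd": joint speeds; "tau": joint torques, N m; "position": TCP position; "tool_rot": TCP orientation; "contact_force": force on the tool from outside, world axes, zero at the start; "torque": the same for the moment, N m; "finger_gap": finger opening in mm.
Only numpy, scipy, OpenCV 4.12 (cv2) and the standard library are available. Lean on these libraries where they do the work, as an engineer would, in place of code of your own. Each camera call takes 0.05 s, during which the arm holds its last target. There are 200 camera calls.

## Working session

There is one attempt and no reset: what is moved stays moved. The work goes in short steps, Python scripts to look and compute and a tool call to move; the robot and the scene stay as the last step left them, time stands still between calls to the robot, and variables do not carry over. Pictures are saved under pics/ and viewed, about 12 in all and at most 16, crops included, and the job is handed in when it is done.

Besides the shell and the picture viewer there is one more tool, called in YAML: its name, and indented under it one key for each argument. servo_tool: Moves the arm, as the interface text tells. Its arguments: {"type":"object","properties":{"steps":{"type":"array","items":{"type":"array","items":{"type":"array","items":{"type":"number"}}}}},"required":["steps"]}

```bash
mkdir -p pics; cat > h.py <<'E'
import numpy as np, cv2
from bench import get_state, get_image
def shot(n,f):
    d=get_image(n); cv2.imwrite('pics/'+f+'.png',d['pixels'][:,:,::-1]); np.savez('pics/'+f+'.npz',**d); return d
def pts(d):
    h,w=d['depth'].shape; u,v=np.meshgrid(np.arange(w),np.arange(h)); z=d['depth']
    P=np.stack([(u-d['cx'])/d['fx']*z,(v-d['cy'])/d['fy']*z,z],-1); M=np.array(d['cam_to_world'])
    return P@M[:3,:3].T+M[:3,3]
E
python3 - <<'E'
from h import *
s=get_state(); print({k:np.round(v,3).tolist() for k,v in s.items()})
for n in('top','side'):
    d=shot(n,n+'0'); print(n,d['fx'],d['cx'],d['cy'],np.round(d['cam_to_world'],3).tolist())
E
```

```text
{'time': 0.0, 'qpos': [1.202, 0.537, -0.004, 1.539, 0.003, 1.067, -0.071], 'qd': [0.001, -0.001, -0.001, 0.002, -0.001, 0.0, 0.0], 'tau': [0.0, -57.098, 0.991, -25.16, -0.056, 0.018, 0.0], 'position': [193.619, -619.815, 202.363], 'tool_rot': [[0.298, -0.001, 0.954], [-0.954, 0.002, 0.298], [-0.002, -1.0, -0.0]], 'contact_force': [0.139, -0.344, 0.422], 'torque': [-0.093, -0.002, 0.009], 'finger_gap': 87.808}
top 455.90085785937293 268.9251287845909 198.49983605749964 [[0.022, -0.988, 0.156, 388.866], [-1.0, -0.024, -0.013, 12.851], [0.017, -0.155, -0.988, 1047.768], [0.0, 0.0, 0.0, 1.0]]
side 418.57928017087 278.6877750057737 211.38768508886145 [[0.955, -0.156, 0.252, 346.016], [-0.296, -0.483, 0.824, -685.886], [-0.007, -0.862, -0.507, 483.676], [0.0, 0.0, 0.0, 1.0]]
```

View pics/top0.png

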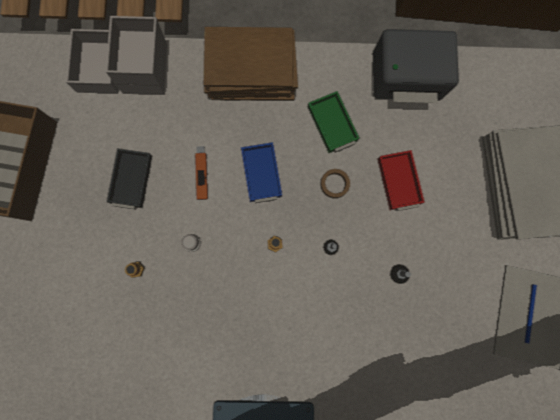

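View pics/side0.png

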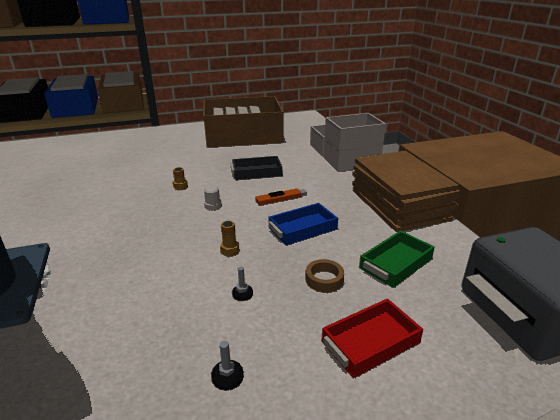

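The top view shows the trays at grey (130,180), blue (262,172) and red (401,181), with a green decoy at (333,122). The tape is at (335,183) and the knife at (201,175). The couplings are at (134,269) and (275,243), the cap at (191,242), and the feet at (331,247) and (400,273). The side view agrees; the coupling nearer the camera looks like the long one.

```bash
cat > meas.py <<'E'
from h import *
def objs(f,cent):
    P=pts(dict(np.load(f'pics/{f}.npz')))
    for n,(x,y) in cent.items():
        m=(np.hypot(P[...,0]-x,P[...,1]-y)<45)&(P[...,2]>6)
        Q=P[m]; 
        if len(Q)<5: print(f,n,'few');continue
        zt=np.percentile(Q[:,2],97); T=Q[Q[:,2]>zt-6]
        c,r=cv2.minEnclosingCircle(T[:,:2].astype(np.float32))
        c2,r2=cv2.minEnclosingCircle(Q[:,:2].astype(np.float32))
        print(f,n,'ztop %.0f'%zt,'top',np.round(c),'r%.0f n%d'%(r,len(T)),'med',np.round(np.median(T[:,:2],0)),'all',np.round(c2),'r%.0f'%r2)
E
python3 - <<'E'
from meas import *
d=dict(np.load('pics/top0.npz')); P=pts(d)
px=dict(A=(134,269),B=(275,243),cap=(191,242),F1=(331,247),F2=(400,273),tape=(335,183),knife=(201,175))
cent={}
M=d['cam_to_world']
for n,(u,v) in px.items():
    r=M[:3,:3]@np.array([(u-d['cx'])/d['fx'],(v-d['cy'])/d['fy'],1]); p=M[:3,3]+r*((30-M[2,3])/r[2]); cent[n]=p[:2]
objs('top0',cent); objs('side0',cent)
bench=P[300:330,200:300].reshape(-1,3); print('bench z',np.median(bench[:,2]))
for f in('top0','side0'):
    d=dict(np.load(f'pics/{f}.npz'));P=pts(d);hsv=cv2.cvtColor(d['pixels'],cv2.COLOR_RGB2HSV)
    H,S,V=[hsv[...,i].astype(int) for i in range(3)]
    cs=dict(blue=(S>130)&(abs(H-115)<15),red=(S>130)&((H<6)|(H>174)),grey=V<75,knife=(S>150)&(abs(H-10)<5))
    for n,m in cs.items():
        y0={'blue':0,'red':-310,'grey':320,'knife':160}[n]
        m=m&(abs(P[...,1]-y0)<110)&(abs(P[...,0]-570)<110)&(P[...,2]<40)&(P[...,2]>8)
        m=cv2.morphologyEx(m.astype(np.uint8),cv2.MORPH_OPEN,np.ones((2,2)))>0
        Q=P[m]; print(f,n,len(Q),cv2.minAreaRect(Q[:,:2].astype(np.float32)) if len(Q) else '', np.percentile(Q[:,2],95) if len(Q) else '')
E
```

```text
top0 A ztop 54 top [385. 295.] r13 n112 med [385. 295.] all [395. 285.] r31
top0 B ztop 67 top [449. -15.] r13 n110 med [449. -15.] all [452.  -9.] r42
top0 cap ztop 51 top [447. 173.] r17 n162 med [446. 173.] all [443. 162.] r28
top0 F1 ztop 57 top [ 445. -143.] r5 n17 med [ 444. -143.] all [ 431. -136.] r32
top0 F2 ztop 64 top [ 388. -300.] r6 n26 med [ 388. -299.] all [ 378. -291.] r34
top0 tape ztop 25 top [ 591. -151.] r34 n311 med [ 590. -154.] all [ 591. -151.] r34
top0 knife ztop 20 top [599. 156.] r44 n299 med [600. 158.] all [600. 155.] r45
side0 A ztop 52 top [385. 291.] r14 n53 med [384. 286.] all [384. 291.] r20
side0 B ztop 65 top [448. -19.] r14 n106 med [447. -23.] all [449. -20.] r19
side0 cap ztop 49 top [447. 167.] r16 n90 med [446. 164.] all [447. 168.] r20
side0 F1 ztop 56 top [ 444. -149.] r5 n33 med [ 444. -149.] all [ 444. -149.] r18
side0 F2 ztop 64 top [ 388. -304.] r6 n78 med [ 387. -305.] all [ 388. -304.] r23
side0 tape ztop 23 top [ 590. -156.] r35 n482 med [ 589. -159.] all [ 590. -156.] r35
side0 knife ztop 19 top [600. 153.] r44 n192 med [597. 151.] a
[... 410 characters left out ...]
67.7557601928711) 30.3778133383178
top0 knife 305 ((509.94818115234375, 108.17634582519531), (302.5541076660156, 58.758644104003906), 27.22214698791504) 18.16954988154821
side0 blue 1101 ((463.90234375, -291.0472717285156), (812.02392578125, 140.7061004638672), 63.5455207824707) 28.140365266037065
side0 red 2174 ((474.9313049316406, -448.7043762207031), (523.5697021484375, 131.806884765625), 47.34418487548828) 28.66543777254495
side0 grey 732 ((450.8363952636719, -137.0050048828125), (1109.896728515625, 131.0039825439453), 72.4566879272461) 27.722923676312725
side0 knife 271 ((604.5747680664062, 149.78564453125), (115.73568725585938, 21.316131591796875), 3.994483470916748) 15.700092504662365
```

```bash
cat > tray.py <<'E'
from h import *
def trays(f,side):
    d=dict(np.load(f'pics/{f}.npz'));P=pts(d);hsv=cv2.cvtColor(d['pixels'],cv2.COLOR_RGB2HSV)
    H,S,V=[hsv[...,i].astype(int) for i in range(3)]
    cs=dict(blue=(S>130)&(abs(H-115)<15),red=(S>130)&((H<6)|(H>174)),grey=V<75)
    for n,m in cs.items():
        y0={'blue':0,'red':-310,'grey':320}[n]
        m=m&(abs(P[...,1]-y0)<110)&(abs(P[...,0]-590)<110)&(P[...,2]<40)&(P[...,2]>(22 if not side else 20))
        Q=P[m]; c,s,a=cv2.minAreaRect(np.ascontiguousarray(Q[:,:2],np.float32))
        if s[0]<s[1]: a+=90
        print(f,n,len(Q),np.round(c),np.round(s),'long-axis deg %.1f'%a,'z %.0f'%np.percentile(Q[:,2],95))
E
python3 -c "
from tray import *
trays('top0',0);trays('side0',1)"
```

```text
top0 blue 220 [613.  19.] [124.  71.] long-axis deg 11.1 z 31
top0 red 407 [ 602. -303.] [125.  78.] long-axis deg 13.1 z 31
top0 grey 407 [591. 320.] [ 75. 126.] long-axis deg 172.9 z 31
side0 blue 594 [613.  16.] [126.  79.] long-axis deg 11.2 z 29
side0 red 1294 [ 603. -307.] [128.  77.] long-axis deg 12.1 z 29
side0 grey 361 [588. 317.] [ 80. 130.] long-axis deg 173.6 z 29
```

Coupling positions: long B (448,-17) and short A (385,293). Feet: small F1 (444,-146) and large F2 (388,-302). The cap is at (447,170). Tray centres: blue (613,17), grey (590,318), red (602,-305). I'll turn the tool so that its x is world -y and its z is world +x, and approach the long coupling.

servo_tool:
  steps:
    - [[6,-4.5,0,3.8,0,0.15,0],[6,-9,0,7.6,0,0.302,0],[6,-13.5,0,11.4,0,0.302,0],[6,-18,0,15.2,0,0.302,0],[6,-22.5,0,19,0,0.302,0]]

```text
time: 0.72
position: [308.5, -347.0, 203.1]
tool_rot: [[0.001, -0.0, 1.0], [-1.0, 0.0, 0.001], [-0.0, -1.0, -0.0]]
contact_force: [1.2, 0.2, 0.1]
finger_gap: 59.9
```

servo_tool:
  steps:
    - [[6,-5.5,0,2.3,0,0,0],[6,-11,0,4.6,0,0,0],[6,-16.5,0,6.9,0,0,0],[6,-22,0,9.2,0,0,0],[6,-27.5,0,11.5,0,0,0]]

```text
time: 1.35
position: [423.1, -72.2, 203.2]
tool_rot: [[0.0, 0.0, 1.0], [-1.0, -0.0, 0.0], [0.0, -1.0, 0.0]]
contact_force: [0.9, -0.9, 0.3]
finger_gap: 60.0
```

servo_tool:
  steps:
    - [[6,-4,0,2,0,0,0],[6,-5.6,2,2.5,0,0,0],[6,-5.6,6,2.5,0,0,0],[6,-5.6,9.5,2.5,0,0,0],[6,-5.6,9.5,2.5,0,0,0]]

```text
time: 1.98
position: [445.4, -17.8, 106.4]
tool_rot: [[0.001, -0.006, 1.0], [-1.0, 0.0, 0.001], [-0.0, -1.0, -0.006]]
contact_force: [-0.2, 0.3, 0.6]
finger_gap: 59.9
```

```bash
python3 - <<'E'
from meas import *
for n in('top','side'):
    d=shot(n,n+'1'); c=get_state()['position']
cv2.imwrite('pics/both1.png',np.hstack([cv2.resize(cv2.imread('pics/top1.png')[180:300,200:350],(400,320)),cv2.resize(cv2.imread('pics/side1.png')[130:280,140:340],(400,320))]))
P=pts(d); print(np.round(c,1))
objs('side1',dict(B=(448,-17)))
E
```

```text
[448.1 -17.8 108.8]
side1 B ztop 429 top [445. -19.] r44 n429 med [425. -46.] all [446. -18.] r45
```

View pics/both1.png

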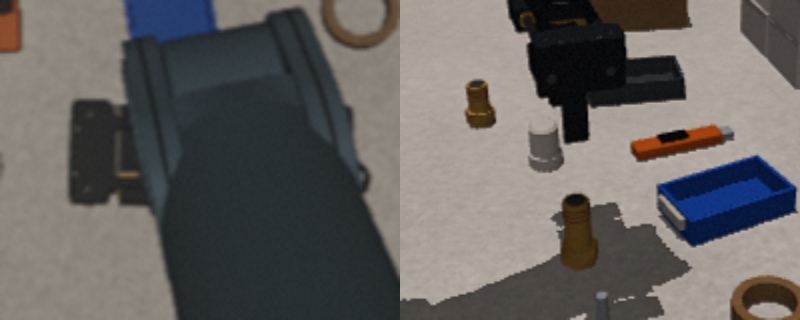

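The side crop shows the fingers above the long coupling and in line with it. I'll check the finger position against the camera numerically before going down.

```bash
python3 - <<'E'
from h import *
for f in('top1','side1'):
    P=pts(dict(np.load(f'pics/{f}.npz')))
    m=(abs(P[...,0]-447)<40)&(abs(P[...,1]+18)<80)&(P[...,2]>90)&(P[...,2]<150); Q=P[m]
    print(f,len(Q),np.round(np.percentile(Q,[1,5,50,95,99],axis=0),1).tolist() if len(Q) else '')
    m=(abs(P[...,0]-447)<40)&(abs(P[...,1]+18)<50)&(P[...,2]>25)&(P[...,2]<80); Q=P[m]
    print('obj',len(Q),np.round(np.percentile(Q,[1,5,50,95,99],axis=0),1).tolist() if len(Q) else '')
E
```

```text
top1 0 
obj 0 
side1 44 [[436.5, -63.4, 143.4], [436.9, -62.2, 143.8], [442.5, -58.7, 147.1], [454.2, 16.9, 149.8], [455.9, 18.5, 149.8]]
obj 309 [[435.5, -32.9, 25.7], [436.5, -31.8, 27.7], [446.9, -27.8, 51.4], [458.8, -13.7, 65.2], [460.6, -8.8, 65.8]]
```

```bash
python3 - <<'E'
from h import *
print(np.round(get_state()['position'],1),get_state()['time'])
d=dict(np.load('pics/side1.npz'));M=np.linalg.inv(d['cam_to_world'])
for p in([448,-63,108],[448,-63,143],[448,-47,108],[448,10,108]):
    q=M[:3,:3]@np.array(p)+M[:3,3]; print(p,q[:2]/q[2]*d['fx']+[d['cx'],d['cy']])
P=pts(d); print(d['depth'][180:206:2,227]); print(np.round(P[180:206:2,227]))
E
```

```text
[448.1 -17.8 108.8] 2.075
[448, -63, 108] [230.20912365 215.43693438]
[448, -63, 143] [228.8631577  197.80323511]
[448, -47, 108] [228.40039779 211.01103669]
[448, 10, 108] [222.44764609 196.44483266]
[ 692.8354   694.06323  694.97363  699.2145   700.3325   702.72485
  705.10846  707.81836  711.63666 1010.9289  1000.3871   991.7025
  985.5403 ]
[[447. -64. 178.]
 [447. -65. 174.]
 [446. -66. 171.]
 [446. -64. 166.]
 [446. -64. 163.]
 [446. -64. 159.]
 [446. -63. 155.]
 [445. -62. 150.]
 [445. -61. 146.]
 [486. 200.  -1.]
 [484. 188.   0.]
 [482. 178.   1.]
 [481. 171.  -1.]]
```

View pics/side1.png

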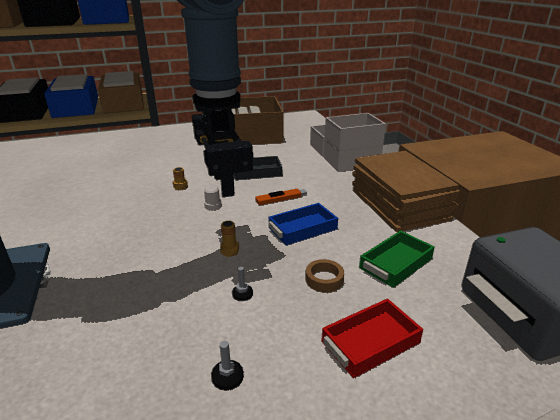

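The side view has the finger hanging at (227,180–196). Its visible end is about 30 mm higher than the reported TCP implies. I'll lower partway and check again.

servo_tool:
  steps:
    - [[6,0,2,0,0,0,0],[6,0,4,0,0,0,0],[6,0,6,0,0,0,0],[6,0,6,0,0,0,0]]

```text
time: 2.58
position: [448.1, -18.0, 48.8]
tool_rot: [[0.001, 0.0, 1.0], [-1.0, -0.0, 0.001], [0.0, -1.0, 0.0]]
contact_force: [-1.1, 1.0, 0.2]
finger_gap: 60.5
```

```bash
python3 - <<'E'
from h import *
d=shot('side','side2'); print(np.round(get_state()['position'],1),get_state()['contact_force'])
cv2.imwrite('pics/c2.png',cv2.resize(d['pixels'][130:290,150:330,::-1],(720,600)))
P=pts(d); M=np.linalg.inv(d['cam_to_world'])
for z in(48,80): 
    q=M[:3,:3]@np.array([448,-65,z])+M[:3,3]; print(z,q[:2]/q[2]*d['fx']+[d['cx'],d['cy']])
E
```

```text
[448.6 -17.9  49.3] [-0.03872652 -0.09550737  0.04973194]
48 [232.59631278 244.35260903]
80 [231.46819796 229.52140195]
```

View pics/c2.png

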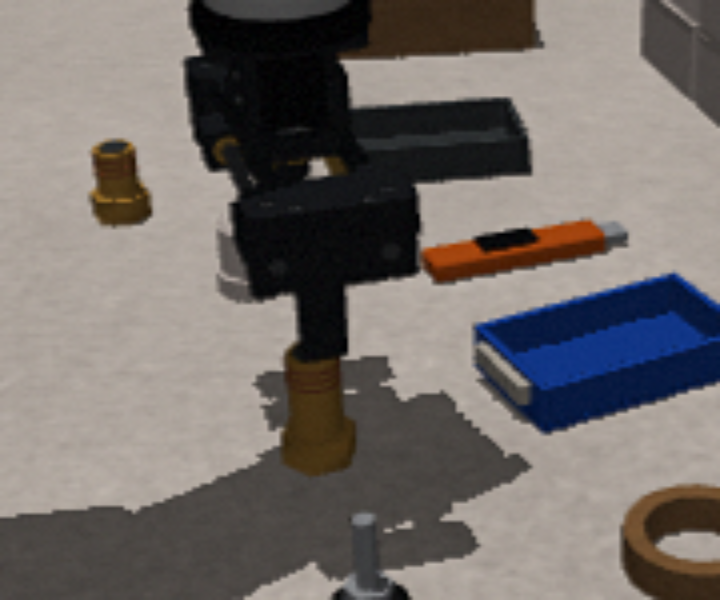

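```bash
python3 - <<'E'
from h import *
P=pts(dict(np.load('pics/side2.npz')))
for v in range(180,240,3): print(v,[tuple(np.round(P[v,u]).astype(int).tolist()) for u in(214,222,231,238,250)])
E
```

```text
180 [(423, -88, 192), (435, -90, 192), (448, -95, 192), (459, -97, 191), (477, -104, 191)]
183 [(421, -96, 191), (433, -101, 191), (446, -105, 192), (457, -108, 191), (474, -114, 191)]
186 [(419, -108, 192), (431, -111, 192), (445, -112, 190), (456, -111, 188), (474, -113, 186)]
189 [(418, -114, 190), (431, -111, 187), (444, -111, 184), (455, -113, 183), (475, -109, 178)]
192 [(418, -112, 184), (430, -112, 181), (445, -109, 178), (455, -110, 176), (474, -111, 174)]
195 [(417, -112, 178), (430, -111, 176), (444, -110, 173), (456, -106, 169), (476, -105, 165)]
198 [(417, -109, 172), (430, -104, 167), (445, -105, 165), (456, -105, 163), (475, -104, 160)]
201 [(418, -103, 163), (430, -104, 161), (444, -105, 160), (456, -104, 157), (475, -105, 154)]
204 [(417, -105, 159), (430, -104, 156), (444, -105, 154), (455, -105, 152), (532, 153, 0)]
207 [(417, -102, 152), (429, -104, 150), (450, -66, 126), (502, 147, 0), (529, 139, 0)]
210 [(447, 153, -1), (464, 144, 1), (450, -65, 120), (499, 132, 2), (526, 127, -1)]
213 [(346, -686, 484), (462, 132, 0), (449, -66, 114), (497, 123, -1), (522, 111, 1)]
216 [(442, 124, 0), (459, 120, 0), (449, -64, 107), (494, 109, -1), (518, 97, 2)]
219 [(440, 111, 0), (457, 104, 1), (449, -63, 100), (491, 97, -1), (516, 88, 0)]
222 [(438, 98, 1), (440, -8, 63), (448, -64, 95), (488, 83, 0), (513, 74, 1)]
225 [(436, 86, 1), (438, -20, 64), (449, -60, 86), (485, 71, 1), (510, 61, 1)]
228 [(434, 74, 1), (437, -25, 61), (453, -28, 60), (483, 60, 0), (507, 52, 0)]
231 [(432, 64, 0), (437, -23, 53), (452, -31, 55), (480, 48, 0), (504, 40, 0)]
234 [(430, 52, 0), (437, -21, 45), (452, -29, 47), (478, 37, 0), (501, 28, 1)]
237 [(428, 40, 1), (436, -19, 37), (452, -31, 41), (475, 26, 0), (499, 18, 0)]
```

The whole gripper, body and fingers, sits about 36 mm higher in the depth data than the reported z implies; x and y agree. I'll command z that much lower and watch the contact force.

servo_tool:
  steps:
    - [[6,0,2.5,0,0,0,0],[6,0,4.5,0,0,0,0],[6,0,5.8,0,0,0,0],[6,0,5.8,0,0,0,0]]

```text
time: 3.12
position: [448.0, -17.9, -9.6]
tool_rot: [[0.001, -0.0, 1.0], [-1.0, -0.0, 0.001], [0.0, -1.0, -0.0]]
contact_force: [0.2, -0.1, 0.5]
finger_gap: 60.2
```

```bash
cat >> h.py <<'E'
def tip(f,y,half):
    d=shot('side',f); P=pts(d); s=get_state()['position']
    m=(abs(P[...,0]-s[0])<15)&(abs(P[...,1]-(y-half-17))<8)&(P[...,2]>12)&(P[...,2]<120); Q=P[m]
    print('tip lowest z %.0f'%np.percentile(Q[:,2],1) if len(Q) else 'none','x',np.round(np.percentile(Q[:,0],[5,95])),'y %.1f'%np.median(Q[:,1]),'state',np.round(s,1))
E
python3 -c "
from h import *
tip('side3',-18,30); print(get_state()['contact_force'])"
```

```text
tip lowest z 28 x [438. 457.] y -63.5 state [448.3 -17.9  -9.2]
[ 0.00408294 -1.29117393  0.03352375]
```

Offset confirmed: the true tip is at about 28 with -9 reported. Gripping now.

servo_tool:
  steps:
    - [[2,0,0,0,0,0,0],[2,0,0,0,0,0,0],[2,0,0,0,0,0,0],[2,0,0,0,0,0,0],[2,0,0,0,0,0,0]]

```text
time: 3.8
position: [448.0, -17.8, -9.7]
tool_rot: [[0.001, 0.0, 1.0], [-1.0, 0.0, 0.001], [-0.0, -1.0, 0.0]]
contact_force: [0.1, -0.5, 3.8]
finger_gap: 25.1
```

servo_tool:
  steps:
    - [[2,0,-2,0,0,0,0],[2,0,-5,0,0,0,0],[2,0,-8,0,0,0,0],[2,0,-8,0,0,0,0]]

```text
time: 4.3
position: [449.1, -18.1, 71.5]
tool_rot: [[0.0, 0.003, 1.0], [-1.0, -0.0, 0.0], [0.0, -1.0, 0.003]]
contact_force: [0.6, 0.4, -2.1]
finger_gap: 25.3
```

servo_tool:
  steps:
    - [[2,-1,0,5,0,0,0],[2,-2,0,10,0,0,0],[2,-3,0,15,0,0,0],[2,-4,0,19.2,0,0,0],[2,-4,0,19.2,0,0,0]]

```text
time: 4.92
position: [641.3, 23.6, 68.1]
tool_rot: [[0.002, -0.0, 1.0], [-1.0, 0.001, 0.002], [-0.001, -1.0, -0.0]]
contact_force: [-0.8, -0.2, -2.2]
finger_gap: 25.3
```

servo_tool:
  steps:
    - [[2,0,3,0,0,0,0],[2,0,5.5,0,0,0,0],[2,0,6.8,0,0,0,0],[2,0,7.4,0,0,0,0],[2,0,7.4,0,0,0,0]]

```text
time: 5.55
position: [639.8, 22.2, -3.5]
tool_rot: [[0.001, 0.0, 1.0], [-1.0, -0.0, 0.001], [0.0, -1.0, 0.0]]
contact_force: [0.2, 0.1, -1.1]
finger_gap: 24.9
```

```bash
python3 -c "
from h import *
tip('side4',22,13); print(np.round(get_state()['contact_force'],1))
d=np.load('pics/side4.npz')
cv2.imwrite('pics/c4.png',cv2.resize(d['pixels'][120:280,180:400,::-1],(660,480)))"
```

```text
tip lowest z 12 x [629. 652.] y -6.6 state [640.1  22.3  -3.3]
[-0.5 -0.3 -2.2]
```

View pics/c4.png

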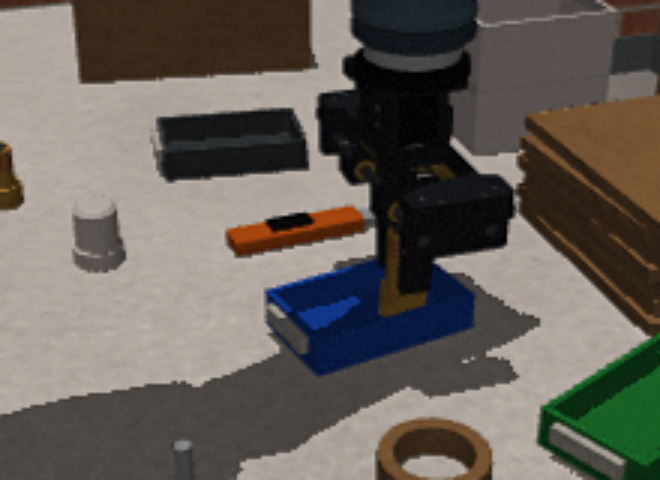

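The side crop shows the long coupling upright in the blue tray at (400,290), about 1 mm above the floor. Releasing.

servo_tool:
  steps:
    - [[2,0,0.1,0,0,0,0],[4,0,0.1,0,0,0,0],[4,0,0.1,0,0,0,0],[4,0,-3,0,0,0,0],[5,0,-8,0,0,0,0]]

```text
time: 6.22
position: [638.4, 22.2, 75.8]
tool_rot: [[0.001, -0.003, 1.0], [-1.0, -0.0, 0.001], [0.0, -1.0, -0.003]]
contact_force: [0.6, 0.1, 0.6]
finger_gap: 47.9
```

servo_tool:
  steps:
    - [[6,-3,0,-2.8,0,0,0],[6,-7.2,0,-6.8,0,0,0],[6,-11.4,0,-10.8,0,0,0],[6,-15.6,0,-14.8,0,0,0],[6,-19.8,0,-18.8,0,0,0]]

```text
time: 6.85
position: [450.6, 221.6, 76.7]
tool_rot: [[0.001, 0.001, 1.0], [-1.0, 0.001, 0.001], [-0.001, -1.0, 0.001]]
contact_force: [0.2, 1.5, 1.1]
finger_gap: 59.9
```

servo_tool:
  steps:
    - [[6,-4,0,-4,0,0,0],[6,-7.2,0,-6.6,0,0,0],[6,-7.2,3,-6.6,0,0,0],[6,-7.2,3.6,-6.6,0,0,0],[6,-7.2,3.6,-6.6,0,0,0]]

```text
time: 7.48
position: [385.9, 291.5, 40.3]
tool_rot: [[-0.0, -0.0, 1.0], [-1.0, -0.001, -0.0], [0.001, -1.0, -0.0]]
contact_force: [-0.3, 0.4, -0.1]
finger_gap: 59.8
```

```bash
python3 -c "
from meas import *
tip('side5',292,30); print(np.round(get_state()['contact_force'],1))
objs('side5',dict(B=(640,22)))
"
```

```text
tip lowest z 77 x [376. 395.] y 245.8 state [386.3 291.8  40.7]
[-0.2  0.  -0.5]
side5 B ztop 70 top [639.  20.] r14 n86 med [639.  16.] all [638.  20.] r45
```

servo_tool:
  steps:
    - [[6,0,2.5,0,0,0,0],[6,0,4.9,0,0,0,0],[6,0,4.9,0,0,0,0],[2,0,4.9,0,0,0,0],[2,0,4.9,0,0,0,0]]

```text
time: 8.15
position: [386.4, 292.5, -7.7]
tool_rot: [[0.0, 0.001, 1.0], [-1.0, 0.001, 0.0], [-0.001, -1.0, 0.001]]
contact_force: [-1.1, 0.4, -0.7]
finger_gap: 42.1
```

servo_tool:
  steps:
    - [[2,0,0,0,0,0,0],[2,0,0,0,0,0,0],[2,0,-2,0,0,0,0],[2,0,-5,0,0,0,0],[2,0,-8.5,0,0,0,0]]

```text
time: 8.78
position: [384.9, 291.5, 76.6]
tool_rot: [[0.001, -0.001, 1.0], [-1.0, -0.001, 0.001], [0.001, -1.0, -0.001]]
contact_force: [0.1, 0.6, -1.7]
finger_gap: 25.3
```

servo_tool:
  steps:
    - [[2,4,0,2.9,0,0,0],[2,9,0,6.4,0,0,0],[2,14,0,10,0,0,0],[2,19,0,13.6,0,0,0],[2,24,0,17.1,0,0,0]]

```text
time: 9.4
position: [557.4, 50.4, 76.1]
tool_rot: [[0.001, -0.0, 1.0], [-1.0, 0.0, 0.001], [-0.0, -1.0, -0.0]]
contact_force: [1.2, 0.5, -1.4]
finger_gap: 25.3
```

servo_tool:
  steps:
    - [[2,3,0,2.2,0,0,0],[2,4,0,2.85,0,0,0],[2,4,2,2.85,0,0,0],[2,4,5,2.85,0,0,0],[2,4,5,2.85,0,0,0]]

```text
time: 10.02
position: [581.3, 14.5, 23.2]
tool_rot: [[0.004, -0.007, 1.0], [-1.0, 0.001, 0.004], [-0.001, -1.0, -0.007]]
contact_force: [0.4, 0.6, -1.0]
finger_gap: 24.9
```

servo_tool:
  steps:
    - [[2,0,2,0,0,0,0],[2,0,2.9,0,0,0,0],[2,0,2.9,0,0,0,0],[2,0,2.9,0,0,0,0]]

```text
time: 10.52
position: [585.4, 12.3, -2.8]
tool_rot: [[0.001, 0.0, 1.0], [-1.0, -0.0, 0.001], [0.0, -1.0, 0.0]]
contact_force: [-0.2, -0.2, -1.8]
finger_gap: 25.2
```

```bash
python3 -c "
from h import *
tip('side6',12,13); print(np.round(get_state()['contact_force'],1))
P=pts(np.load('pics/side6.npz'))
"
```

```text
tip lowest z 13 x [575. 597.] y -16.2 state [585.4  12.2  -2.7]
[-0.6 -0.1 -1.3]
```

servo_tool:
  steps:
    - [[2,0,0.1,0,0,0,0],[4,0,0.1,0,0,0,0],[4,0,0.1,0,0,0,0],[4,0,-3,0,0,0,0],[5,0,-8,0,0,0,0]]

```text
time: 11.2
position: [583.9, 12.2, 76.9]
tool_rot: [[0.001, -0.003, 1.0], [-1.0, -0.0, 0.001], [0.0, -1.0, -0.003]]
contact_force: [1.3, -0.5, 0.5]
finger_gap: 47.8
```

servo_tool:
  steps:
    - [[5,4,0,-2.5,0,0,0],[4,9,0,-5.6,0,0,0],[4,14,0,-8.8,0,0,0],[4,19,0,-11.9,0,0,0],[4,24,0,-15,0,0,0]]

```text
time: 11.82
position: [434.6, -229.5, 77.5]
tool_rot: [[0.001, 0.001, 1.0], [-1.0, -0.0, 0.001], [0.0, -1.0, 0.001]]
contact_force: [1.2, -0.4, 0.9]
finger_gap: 40.1
```

servo_tool:
  steps:
    - [[4,4,0,-2.5,0,0,0],[4,7.5,0,-4.7,0,0,0],[4,7.5,1,-4.7,0,0,0],[4,7.5,2.5,-4.7,0,0,0],[4,7.5,2.5,-4.7,0,0,0]]

```text
time: 12.45
position: [388.5, -300.9, 50.9]
tool_rot: [[0.003, -0.002, 1.0], [-1.0, 0.002, 0.003], [-0.002, -1.0, -0.002]]
contact_force: [0.1, 0.7, 0.6]
finger_gap: 40.0
```

```bash
python3 -c "
from meas import *
tip('side7',-303,20); print(np.round(get_state()['contact_force'],1))
P=pts(np.load('pics/side7.npz'))
for c in((640,22),(585,12)):
    Q=P[(np.hypot(P[...,0]-c[0],P[...,1]-c[1])<16)]; print(np.percentile(Q[:,2],97))
Q=P[(np.hypot(P[...,0]-388,P[...,1]+303)<14)&(P[...,2]>30)&(P[...,2]<62)];print(np.percentile(Q,[2,50,98],axis=0).round())
"
```

```text
tip lowest z 90 x [379. 397.] y -335.4 state [ 388.9 -301.3   51.5]
[-0.3  0.5  0.5]
70.42020012498966
56.56546869386895
[[ 382. -310.   31.]
 [ 387. -308.   46.]
 [ 393. -303.   60.]]
```

servo_tool:
  steps:
    - [[4,0.2,3,0,0,0,0],[4,0.2,6,0,0,0,0],[4,0.2,6,0,0,0,0],[0.5,0.2,6,0,0,0,0],[0.5,0.2,6,0,0,0,0]]

```text
time: 13.12
position: [389.5, -305.3, -6.6]
tool_rot: [[0.001, 0.002, 1.0], [-1.0, -0.001, 0.001], [0.001, -1.0, 0.002]]
contact_force: [0.2, 0.3, 0.6]
finger_gap: 22.0
```

servo_tool:
  steps:
    - [[0.5,0,0,0,0,0,0],[0.5,0,0,0,0,0,0],[0.5,0,-2,0,0,0,0],[0.5,0,-5,0,0,0,0],[0.5,0,-9,0,0,0,0]]

```text
time: 13.75
position: [387.7, -304.5, 82.6]
tool_rot: [[0.001, -0.002, 1.0], [-1.0, 0.001, 0.001], [-0.001, -1.0, -0.002]]
contact_force: [0.7, -0.5, -0.6]
finger_gap: 10.7
```

servo_tool:
  steps:
    - [[0.5,-4,-2,1.5,0,0,0],[0.5,-9.5,-2,3.5,0,0,0],[0.5,-15,-2,5.5,0,0,0],[0.5,-20.5,-2,7.5,0,0,0],[0.5,-26,-2,9.5,0,0,0]]

```text
time: 14.38
position: [483.7, -43.4, 102.4]
tool_rot: [[0.0, 0.0, 1.0], [-1.0, -0.0, 0.0], [0.0, -1.0, 0.0]]
contact_force: [0.6, -0.4, -1.3]
finger_gap: 11.0
```

servo_tool:
  steps:
    - [[0.5,-5.5,0,2,0,0,0],[0.5,-11,0,4,0,0,0],[0.5,-16.5,0,6,0,0,0],[0.5,-22,0,8,0,0,0],[0.5,-27.5,0,10,0,0,0]]

```text
time: 15.0
position: [583.5, 231.5, 102.1]
tool_rot: [[0.0, -0.0, 1.0], [-1.0, -0.001, 0.0], [0.001, -1.0, -0.0]]
contact_force: [1.0, -0.6, -2.2]
finger_gap: 10.7
```

servo_tool:
  steps:
    - [[0.5,-4.5,0,2,0,0,0],[0.5,-8.3,0,3.3,0,0,0],[0.5,-8.3,0,3.3,0,0,0],[0.5,-8.3,3,3.3,0,0,0],[0.5,-8.3,5,3.3,0,0,0]]

```text
time: 15.62
position: [615.4, 311.2, 50.6]
tool_rot: [[-0.0, -0.002, 1.0], [-1.0, -0.002, -0.0], [0.002, -1.0, -0.002]]
contact_force: [0.1, 0.2, -0.6]
finger_gap: 10.6
```

```bash
python3 -c "
from h import *
tip('side8',315,6); print(np.round(get_state()['contact_force'],1))
d=np.load('pics/side8.npz')
cv2.imwrite('pics/c8.png',cv2.resize(d['pixels'][90:230,160:330,::-1],(680,560)))"
```

```text
tip lowest z 59 x [602. 626.] y 291.2 state [613.9 310.5  47.9]
[-1.3 -1.2 -2.8]
```

View pics/c8.png

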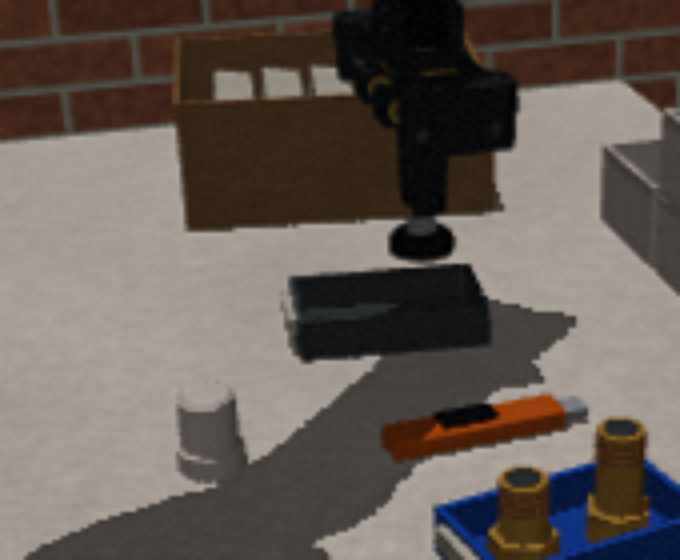

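The crop shows the large foot held upright over the far half of the grey tray at (422,240), and both couplings upright in blue. Lowering.

servo_tool:
  steps:
    - [[0.5,0,2,0,0,0,0],[0.5,0,4,0,0,0,0],[0.5,0,5,0,0,0,0],[0.5,0,5.3,0,0,0,0],[0.5,0,5.3,0,0,0,0]]

```text
time: 16.3
position: [616.2, 313.5, -0.6]
tool_rot: [[0.001, 0.0, 1.0], [-1.0, 0.0, 0.001], [-0.0, -1.0, 0.0]]
contact_force: [0.2, -0.1, -1.2]
finger_gap: 11.0
```

```bash
python3 -c "
from h import *
tip('side9',315,6); print(np.round(get_state()['contact_force'],1))
P=pts(np.load('pics/side9.npz'));u=(P[...,0]>500)&(P[...,0]<680)&(P[...,1]>270)&(P[...,1]<340)&(P[...,2]>25)&(P[...,2]<36); print(u.sum())
"
```

```text
tip lowest z 22 x [606. 625.] y 292.1 state [ 6.165e+02  3.136e+02 -2.000e-01]
[-0.3  0.  -0.5]
152
```

servo_tool:
  steps:
    - [[0.5,0,0.2,0,0,0,0],[0.5,0,0.2,0,0,0,0]]

```text
time: 16.6
position: [616.6, 313.8, -2.1]
tool_rot: [[0.001, 0.001, 1.0], [-1.0, 0.001, 0.001], [-0.001, -1.0, 0.001]]
contact_force: [1.5, 0.9, 1.9]
finger_gap: 10.6
```

servo_tool:
  steps:
    - [[2.5,0,0,0,0,0,0],[2.5,0,0,0,0,0,0],[3,0,-3,0,0,0,0],[4,0,-8,0,0,0,0],[4,0,-10,0,0,0,0]]

```text
time: 17.23
position: [617.5, 314.1, 100.3]
tool_rot: [[0.001, 0.004, 1.0], [-1.0, 0.002, 0.001], [-0.002, -1.0, 0.004]]
contact_force: [0.1, 0.0, 0.2]
finger_gap: 39.9
```

servo_tool:
  steps:
    - [[4,4,0,-1.5,0,0,0],[4,9.5,0,-3.5,0,0,0],[4,15,0,-5.6,0,0,0],[4,20.5,0,-7.6,0,0,0],[4,26,0,-9.7,0,0,0]]

```text
time: 17.85
position: [518.0, 51.2, 96.7]
tool_rot: [[0.001, -0.001, 1.0], [-1.0, -0.0, 0.001], [0.0, -1.0, -0.001]]
contact_force: [1.0, -0.9, 0.3]
finger_gap: 39.8
```

servo_tool:
  steps:
    - [[4,5.5,0,-2,0,0,0],[4,11,0,-4,0,0,0],[4,16.5,0,-6,0,0,0],[4,20.1,0,-7.5,0,0,0],[4,20.1,4,-7.5,0,0,0]]

```text
time: 18.48
position: [444.8, -152.6, 58.2]
tool_rot: [[-0.006, 0.004, 1.0], [-1.0, -0.003, -0.006], [0.003, -1.0, 0.004]]
contact_force: [-0.1, 0.2, -0.4]
finger_gap: 39.8
```

```bash
python3 -c "
from h import *
tip('side10',-147,20)
d=np.load('pics/side10.npz'); P=pts(d)
Q=P[(np.hypot(P[...,0]-444,P[...,1]+147)<14)&(P[...,2]>28)&(P[...,2]<55)];print(np.percentile(Q,[2,50,98],axis=0).round())
Q=P[(np.hypot(P[...,0]-617,P[...,1]-314)<16)];print(np.percentile(Q[:,2],97))
"
```

```text
tip lowest z 95 x [434. 454.] y -187.6 state [ 441.2 -149.3   53. ]
[[ 439. -152.   29.]
 [ 443. -150.   43.]
 [ 449. -146.   54.]]
68.81838177542608
```

servo_tool:
  steps:
    - [[4,-0.2,0,0.1,0,0,0],[4,-0.2,3,0.1,0,0,0],[4,-0.2,6.3,0.1,0,0,0],[4,-0.2,6.3,0.1,0,0,0],[4,-0.2,6.3,0.1,0,0,0]]

```text
time: 19.15
position: [446.6, -145.6, -4.4]
tool_rot: [[0.002, 0.002, 1.0], [-1.0, -0.0, 0.002], [0.0, -1.0, 0.002]]
contact_force: [0.2, -0.2, 0.3]
finger_gap: 39.8
```

servo_tool:
  steps:
    - [[0.5,0,0,0,0,0,0],[0.5,0,0,0,0,0,0],[0.5,0,0,0,0,0,0],[0.5,0,0,0,0,0,0],[0.5,0,0,0,0,0,0]]

```text
time: 19.77
position: [445.6, -145.9, -5.6]
tool_rot: [[0.001, 0.0, 1.0], [-1.0, -0.0, 0.001], [0.0, -1.0, 0.0]]
contact_force: [-0.2, 0.4, 4.9]
finger_gap: 8.6
```

servo_tool:
  steps:
    - [[0.5,0,-2,0,0,0,0],[0.5,0,-5,0,0,0,0],[0.5,0,-10,0,0,0,0],[0.5,0,-11,0,0,0,0],[0.5,0,-11,0,0,0,0]]

```text
time: 20.4
position: [445.4, -146.1, 104.2]
tool_rot: [[0.0, 0.001, 1.0], [-1.0, -0.0, 0.0], [0.0, -1.0, 0.001]]
contact_force: [-0.5, 0.3, -0.9]
finger_gap: 8.8
```

servo_tool:
  steps:
    - [[0.5,-4,0,1,0,0,0],[0.5,-9.5,0,2.4,0,0,0],[0.5,-15,0,3.7,0,0,0],[0.5,-20.5,0,5.1,0,0,0],[0.5,-26,0,6.5,0,0,0]]

```text
time: 21.02
position: [509.1, 115.5, 102.1]
tool_rot: [[0.001, -0.003, 1.0], [-1.0, -0.001, 0.001], [0.001, -1.0, -0.003]]
contact_force: [0.8, -0.7, -1.0]
finger_gap: 8.8
```

servo_tool:
  steps:
    - [[0.5,-5.5,0,1.3,0,0,0],[0.5,-11,0,2.6,0,0,0],[0.5,-16.5,0,4,0,0,0],[0.5,-20.8,0,5.1,0,0,0],[0.5,-20.8,0,5.1,0,0,0]]

```text
time: 21.65
position: [558.8, 326.6, 101.6]
tool_rot: [[0.006, -0.003, 1.0], [-1.0, 0.001, 0.006], [-0.001, -1.0, -0.003]]
contact_force: [-1.0, -0.9, -0.6]
finger_gap: 9.1
```

servo_tool:
  steps:
    - [[0.5,0,4,0,0,0,0],[0.5,0,8,0,0,0,0],[0.5,0,9.5,0,0,0,0],[0.5,0,10.2,0,0,0,0],[0.5,0,10.2,0,0,0,0]]

```text
time: 22.28
position: [561.4, 322.2, 2.6]
tool_rot: [[0.001, 0.001, 1.0], [-1.0, 0.0, 0.001], [-0.0, -1.0, 0.001]]
contact_force: [-0.3, -0.4, -0.2]
finger_gap: 9.3
```

```bash
python3 -c "
from h import *
tip('side11',322,6); print(np.round(get_state()['contact_force'],1))
d=np.load('pics/side11.npz')
cv2.imwrite('pics/c11.png',cv2.resize(d['pixels'][90:230,160:330,::-1],(680,560)))"
```

```text
tip lowest z 41 x [551. 571.] y 301.8 state [561.8 322.5   3.2]
[ 0.3  0.5 -0.3]
```

View pics/c11.png

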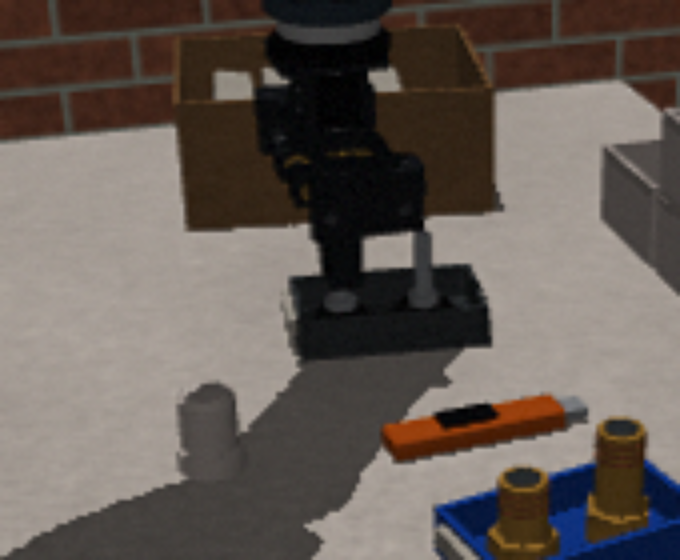

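The crop shows the large foot upright in the grey tray at (424,290) and the small one held at (340,295), about 3 mm above the floor.

servo_tool:
  steps:
    - [[0.5,0,0.3,0,0,0,0],[0.5,0,0.3,0,0,0,0]]

```text
time: 22.58
position: [561.3, 322.3, -0.3]
tool_rot: [[0.001, 0.001, 1.0], [-1.0, 0.0, 0.001], [-0.0, -1.0, 0.001]]
contact_force: [0.1, -0.0, -1.1]
finger_gap: 9.1
```

servo_tool:
  steps:
    - [[2.5,0,0,0,0,0,0],[2.5,0,0,0,0,0,0],[3,0,-3,0,0,0,0],[4,0,-8,0,0,0,0],[6,0,-8,0,0,0,0]]

```text
time: 23.2
position: [563.8, 324.2, 83.6]
tool_rot: [[0.001, 0.007, 1.0], [-1.0, 0.004, 0.001], [-0.004, -1.0, 0.007]]
contact_force: [0.6, -0.2, -0.9]
finger_gap: 47.8
```

servo_tool:
  steps:
    - [[7,4,0,-3,0,0,0],[7,9,0,-6.8,0,0,0],[7,14,0,-10.5,0,0,0],[7,15.3,0,-11.4,0,0,0],[7,15.3,2,-11.4,0,0,0]]

```text
time: 23.82
position: [448.0, 168.5, 59.8]
tool_rot: [[-0.001, 0.002, 1.0], [-1.0, 0.0, -0.001], [-0.0, -1.0, 0.002]]
contact_force: [1.5, 0.6, -0.9]
finger_gap: 70.1
```

```bash
python3 -c "
from h import *
tip('side12',169,35)
d=np.load('pics/side12.npz'); P=pts(d)
Q=P[(np.hypot(P[...,0]-447,P[...,1]-169)<25)&(P[...,2]>18)&(P[...,2]<42)];print(np.percentile(Q,[2,50,98],axis=0).round())
for c in((617,314),(561,322)):
    Q=P[(np.hypot(P[...,0]-c[0],P[...,1]-c[1])<14)];print(np.percentile(Q[:,2],97))
"
```

```text
tip lowest z 96 x [438. 457.] y 118.7 state [446.5 168.6  57.3]
[[430. 152.  19.]
 [445. 156.  30.]
 [462. 167.  41.]]
68.92167158787325
60.35810292796676
```

servo_tool:
  steps:
    - [[7,0,3,0,0,0,0],[7,0,6,0,0,0,0],[7,0,6.9,0,0,0,0],[7,0,6.9,0,0,0,0]]

```text
time: 24.38
position: [447.2, 169.7, -9.9]
tool_rot: [[0.001, -0.001, 1.0], [-1.0, 0.0, 0.001], [-0.0, -1.0, -0.001]]
contact_force: [-0.4, 0.2, -0.2]
finger_gap: 69.7
```

servo_tool:
  steps:
    - [[3,0,0,0,0,0,0],[3,0,0,0,0,0,0],[3,0,0,0,0,0,0],[3,0,0,0,0,0,0],[3,0,0,0,0,0,0]]

```text
time: 25.0
position: [447.4, 169.2, -9.5]
tool_rot: [[0.001, 0.001, 1.0], [-1.0, 0.0, 0.001], [-0.0, -1.0, 0.001]]
contact_force: [-0.6, -0.3, 5.4]
finger_gap: 33.0
```

servo_tool:
  steps:
    - [[3,0,-2,0,0,0,0],[3,0,-5,0,0,0,0],[3,0,-10,0,0,0,0],[3,0,-11,0,0,0,0],[3,0,-11,0,0,0,0]]

```text
time: 25.62
position: [447.3, 168.9, 100.2]
tool_rot: [[0.0, 0.001, 1.0], [-1.0, -0.0, 0.0], [0.0, -1.0, 0.001]]
contact_force: [-0.3, 0.1, -0.2]
finger_gap: 33.3
```

servo_tool:
  steps:
    - [[3,4,0,1.3,0,0,0],[3,9.5,0,3,0,0,0],[3,15,0,4.8,0,0,0],[3,20.5,0,6.6,0,0,0],[3,26,0,8.4,0,0,0]]

```text
time: 26.25
position: [530.4, -92.5, 98.2]
tool_rot: [[0.001, -0.003, 1.0], [-1.0, 0.0, 0.001], [-0.0, -1.0, -0.003]]
contact_force: [1.2, 0.5, 0.0]
finger_gap: 33.3
```

servo_tool:
  steps:
    - [[3,5.5,0,1.8,0,0,0],[3,11,0,3.6,0,0,0],[3,16.5,0,5.4,0,0,0],[3,21.5,0,7.1,0,0,0],[3,21.5,0,7.1,0,0,0]]

```text
time: 26.88
position: [600.7, -311.2, 97.1]
tool_rot: [[-0.006, -0.003, 1.0], [-1.0, -0.002, -0.006], [0.002, -1.0, -0.003]]
contact_force: [-0.0, 0.8, -1.7]
finger_gap: 33.0
```

servo_tool:
  steps:
    - [[3,0,4,0,0,0,0],[3,0,7,0,0,0,0],[3,0,9,0,0,0,0],[3,0,10,0,0,0,0],[3,0,10,0,0,0,0]]

```text
time: 27.5
position: [602.4, -305.3, -0.2]
tool_rot: [[0.001, -0.001, 1.0], [-1.0, 0.0, 0.001], [-0.0, -1.0, -0.001]]
contact_force: [0.2, 0.2, -0.1]
finger_gap: 33.3
```

```bash
python3 -c "
from h import *
tip('side13',-306,17); print(np.round(get_state()['contact_force'],1))
d=np.load('pics/side13.npz')
cv2.imwrite('pics/c13.png',cv2.resize(d['pixels'][220:400,260:460,::-1],(600,540)))"
```

```text
tip lowest z 13 x [591. 615.] y -339.5 state [ 6.030e+02 -3.057e+02  6.000e-01]
[ 0.8 -0.  -0.3]
```

View pics/c13.png

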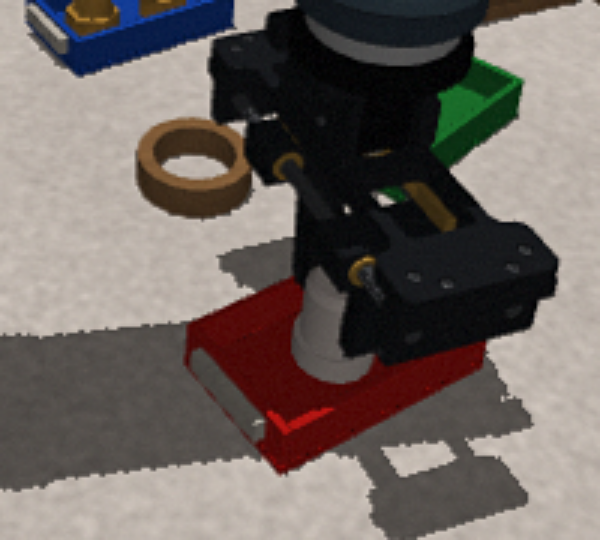

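The crop shows the cap upright in the middle of the red tray at (335,350), about 4 mm off the floor.

servo_tool:
  steps:
    - [[3,0,0.3,0,0,0,0],[3,0,0.45,0,0,0,0],[3,0,0.45,0,0,0,0]]

```text
time: 27.92
position: [602.6, -305.9, -4.1]
tool_rot: [[0.001, 0.0, 1.0], [-1.0, -0.0, 0.001], [0.0, -1.0, 0.0]]
contact_force: [0.2, -0.7, 0.2]
finger_gap: 33.0
```

servo_tool:
  steps:
    - [[4.5,0,0,0,0,0,0],[4.5,0,0,0,0,0,0],[4.5,0,-3,0,0,0,0],[5,0,-8,0,0,0,0],[5,0,-12,0,0,0,0]]

```text
time: 28.55
position: [603.0, -305.9, 117.7]
tool_rot: [[0.001, 0.001, 1.0], [-1.0, -0.0, 0.001], [0.0, -1.0, 0.001]]
contact_force: [-0.7, 0.1, -0.2]
finger_gap: 50.0
```

servo_tool:
  steps:
    - [[5,4,-2,-4,0,0,0],[5,8,-4,-8,0,0,0],[5,12,-4,-12,0,0,0],[5,16,-4,-16,0,0,0],[5,18,-4,-18,0,0,0]]

```text
time: 29.18
position: [419.0, -489.2, 155.8]
tool_rot: [[-0.004, -0.001, 1.0], [-1.0, -0.002, -0.004], [0.002, -1.0, -0.001]]
contact_force: [0.2, -0.1, -0.4]
finger_gap: 49.8
```

servo_tool:
  steps:
    - [[5,0,0,0,0,0,0],[5,0,0,0,0,0,0],[5,0,0,0,0,0,0],[5,0,0,0,0,0,0]]

```text
time: 29.68
position: [423.9, -484.8, 155.7]
tool_rot: [[0.003, 0.0, 1.0], [-1.0, 0.0, 0.003], [-0.0, -1.0, 0.0]]
contact_force: [-0.2, -0.4, 0.3]
finger_gap: 49.9
```

```bash
python3 -c "
from meas import *
shot('top','top9');shot('side','side14')
print(np.round(get_state()['position'],1),get_state()['time'])
c=dict(long=(640,21),short=(585,12),big=(617,314),small=(561,322),cap=(603,-306))
for f in('top9','side14'):
    P=pts(np.load(f'pics/{f}.npz'))
    for n,p in c.items():
        Q=P[(np.hypot(P[...,0]-p[0],P[...,1]-p[1])<25)];z=np.percentile(Q[:,2],98);T=Q[Q[:,2]>z-5]; print(f,n,'%.0f'%z,np.round(np.median(T,0)))
objs('top9',dict(tape=(590,-153)));objs('top9',dict(knife=(600,155)));objs('side14',dict(tape=(590,-153),knife=(600,155)))
a=cv2.imread('pics/top9.png')[100:300,80:460];b=cv2.imread('pics/side14.png')[140:400,150:450]
cv2.imwrite('pics/end.png',np.vstack([cv2.resize(a,(570,300)),cv2.resize(b,(570,300))]))
"
```

```text
[ 423.3 -485.3  155.7] 29.775
top9 long 73 [641.  24.  70.]
top9 short 59 [584.  15.  57.]
top9 big 71 [614. 315.  70.]
top9 small 62 [560. 323.  61.]
top9 cap 56 [ 601. -302.   54.]Traceback (most recent call last):
  File "<string>", line 9, in <module>
    Q=P[(np.hypot(P[...,0]-p[0],P[...,1]-p[1])<25)];z=np.percentile(Q[:,2],98);T=Q[Q[:,2]>z-5]; print(f,n,'%.0f'%z,np.round(np.median(T,0)))
                                                      ~~~~~~~~~~~~~^^^^^^^^^^^
    return _quantile_unchecked(
        a, q, axis, out, overwrite_input, method, keepdims, weights)
    return _ureduce(a,
                    func=_quantile_ureduce_func,
    ...<5 lines>...
                    overwrite_input=overwrite_input,
                    method=method)
    r = func(a, **kwargs)
    result = _quantile(arr,
                       quantiles=q,
    ...<2 lines>...
                       out=out,
                       weights=wgt)
    slices_having_nans = np.isnan(arr[-1, ...])
                                  ~~~^^^^^^^^^
IndexError: index -1 is out of bounds for axis 0 with size 0
```

```bash
python3 -c "
from meas import *
objs('top9',dict(tape=(591,-151),knife=(600,155)))
a=cv2.imread('pics/top9.png')[100:300,80:460]
cv2.imwrite('pics/end.png',cv2.resize(a,(760,400)))
"
```

```text
top9 tape ztop 26 top [ 592. -152.] r34 n316 med [ 591. -152.] all [ 587. -151.] r38
top9 knife ztop 20 top [600. 159.] r45 n290 med [598. 158.] all [600. 156.] r45
```

View pics/end.png

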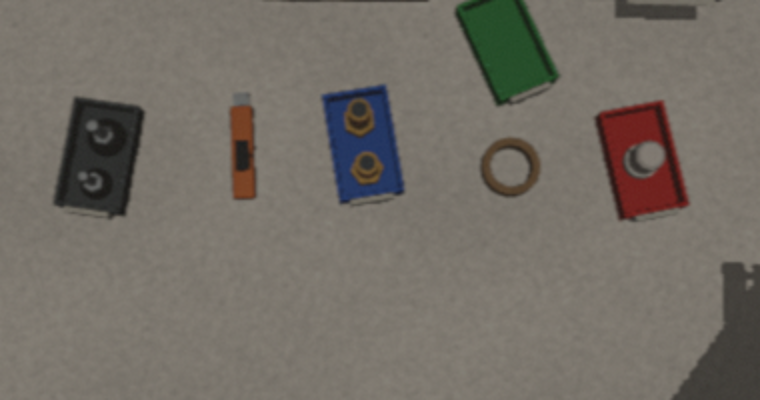

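The top view shows both feet in grey at (105,137) and (97,182), both couplings in blue at (360,118) and (367,167), and the cap in red at (643,158). The tape at (510,167) and the knife at (242,150) are where they were. Handing in.

```bash
python3 -c "
from bench import finish_job
print(finish_job())"
```

```text
the job is handed in; nothing more can be done
None
```

All five fittings are sorted and the job is handed in, at about 30 s of the 136 s allowed. They went in the order asked: both couplings into the blue tray, both feet into the grey tray, then the cap into the red tray.

**Last checks (top view):**
- All five stand upright on their tray floors. Measured tops were 73, 59, 71, 62 and 56 mm against the expected 69, 55, 69, 61 and 53 mm; the top camera also read 1–4 mm high on the parts before I moved anything.
- The tape and knife are where they were, within about 1 mm for the tape and 3 mm for the knife, which is measurement noise. I never went near the green tray.

**What disagreed or failed:**
- **Tool height:** the reported TCP height was about 36 mm below where the depth images showed the fingertips. I corrected every height for that.
- **Cameras:** the two cameras differed by about 4–5 mm in y, so I used the average.
- **Final side view:** the arm hid the long coupling, so the script stopped there and the last side check gave no readings. I relied on the top view. Earlier side views had confirmed the couplings and feet after release, but the cap was seen from the side only while still held.

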